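# Bring the dish camera down to its close-up stop

### The arm

A 7-joint arm with a two-finger parallel gripper is mounted at the origin on a cart in front of the work surface, level with it; the furniture and walls round the work are solid. World frame = base frame: x ahead of the robot, y to its left, z up, the work surface at z = 0. Lengths are in m, angles in rad, forces in N, time in s.
With the tool pointing down it reaches from about 0.4 to 0.85 m from the base axis. Payload 6.9 kg.
Tool frame: the origin (TCP) lies between the finger pads; the fingertips stand 22 mm ahead of it and the grasp point (between the pads) lies 3 mm ahead of it; z points along the fingers, y is the line along which they close (so a half turn about z gives the same grasp; the last joint's range is limited). The gripper opens to 85 mm and grips with 20 to 120 N. Pads are 22 mm wide; open, the fingers measure 114 mm over their backs; the gripper's body (76 mm by 85 mm) begins 54 mm behind the grasp point. The pads swing forward as they close: fully open they stand 13 mm farther back than shut.
Start: joints at [1.363, 0.507, -0.238, 1.5, 0.126, 1.149, -0.155], TCP at [0.192, -0.595, 0.253] pointing down, gripper open.
Joint ranges: [-3.08, 3.08], [-0.24, 2.05], [-1.43, 1.35], [0, 2.5], [-1.52, 4.66], [0.17, 1.96], [-2.89, 2.89]. Speed limits (rad/s): [2.39, 2.39, 3.14, 3.14, 3.14, 3.14, 3.14].

### API

Orientations are given as a 3x3 rotation matrix whose columns are the frame's x, y, z axes.
In Python, from bench import r gives the robot as it stands.
- The arm moves only by the tool arm_command, never from a script. Its arguments are lists of equal length, an entry for each row: "xyz": the shift along the tool's x, y, z in m, a list of three; "rot": the turn, a rotation vector about the tool's x, y, z in degrees, a list of three; "claw": the finger opening in m, from 0 to 0.0854. A call has exactly 10 rows; each row shifts and turns the commanded pose from where the row before left it, along the tool's axes as they then stand; what a row does not reach is not made up. A row lasts 1/10 s, in which the tool goes at most 50 mm and 8.59 degrees, less where a joint would pass 70% of its speed; a pose out of reach is approached as far as the arm can. A call with a gripper value outside its range is refused whole. The fingers move at their own pace and stop on an object; "newtons" is the grip in N (left out, the last holds). Time passes only in rows, so rows that do not move let the fingers close, or fill a call up. It gives the time, the measured TCP pose, the force, the opening and the grip force at its end, in the units of the state.
- r.get_state(): the state, without advancing time (a new reading comes with each control period).
- r.camera(name): name is "side" or "top"; returns a dict with "frame" (480x640x3 uint8, blue, green, red), "depth" (480x640 float32, m along the optical axis (not along the pixel's ray), 0 where there is no reading), "intrinsics" (3x3 intrinsics, pixels), "dist_coeffs" ([k1, k2, p1, p2, k3] as OpenCV has them; the pictures are not rectified), "R" (3x3) and "t" (3): a world point X has camera coordinates R X + t. Camera axes: x right, y down, z forward; pixel columns grow to the right and rows downward; lengths in m; the calibration is good to about 2 mm. A picture is of the moment at which its call begins.
- r.sign_off(): hands the job in; it is judged then, once.
The state is a dict: "t": time; "joint_positions": joint angles; "joint_vel": joint speeds; "effort": joint torques, N m; "tcp_pos": TCP position; "orientation": TCP orientation; "ft_force": force on the tool from outside, world axes, zero at the start; "torque": the same for the moment, N m; "grip_width": finger opening in m; "gripper_force": force on a finger pad.
Only numpy, scipy, OpenCV 4.12 (cv2) and the standard library are available. Lean on these libraries where they do the work, as an engineer would, in place of code of your own. Each camera call takes 0.05 s, during which the arm holds its last target. There are 200 camera calls.

### The job

Lower the telescopic camera stand to its close-up position over the dish. Push its two tubes fully home one at a time, the thin top tube first and then the thick one: each is locked up by a small cross pin that must be turned back until it finds its slot. Finish with the camera arm level so that the camera looks straight down, and leave the dish and the other things on the bench where they are.

Things in the scene. Friction and masses are not known exactly. Their poses are not given: they have to be found in the camera images.
- stand: Camera stand, fixed: white base plate 235 x 160 mm, 15 mm high, with an upright aluminium post (43 mm across) topped by a knurled black collar (52 mm across, top 120 mm above the worktop). Origin: on the post's axis at worktop height; z up; -x points from the post over the stage, roughly to the robot. The plate reaches 185 mm to -x, 50 mm to +x, 80 mm to either side.
- stage_centre (a point): Middle of the round white stage (96 mm across) on the base plate, at its top face, 17 mm above the worktop, 117 mm in front (-x) of the post's axis; same axes as stand.
- thick_tube (a joint): Sliding of the thick steel tube (29 mm across; at its top a knurled black collar 39 mm across, 14 mm high) down into the post: 0 = fully out, 0.055 = fully home, its collar on the post's collar. Slides stiffly (8 N), stays where left. It also turns in the post about the same upright axis (0.3 N m; this turn is not measured).
- post_slot (a point): Mouth of the slot in the front (stand's -x side) of the post's collar, 17 mm from the axis; same axes as stand. A 6 mm cross pin on the thick tube's front lies on this collar and holds the tube up until it is over the slot (within about 0.1 rad). At the start the thick tube is turned 0.45 to 1.0 rad clockwise (seen from above) off its slot: it unlocks by turning anticlockwise.
- thin_tube (a joint): Sliding of the thin steel tube (16 mm across), which carries the head, down into the thick tube: 0 = fully out, 0.055 = fully home, the head's flange on the thick tube's collar. Slides with 5 N, stays where left. It also turns in the thick tube about the same upright axis, easily (0.04 N m) until its pin is in its slot; from then on both tubes turn together (0.1 rad of play).
- thin_pin (a point): Tip of the thin tube's 6 mm cross pin, below the camera arm, 13 mm from the axis; turns with the head. It lies on the thick tube's collar and holds the thin tube up until it is over the slot in that collar (within about 0.1 rad): 0.35 to 1.25 rad clockwise (seen from above) of its start; where exactly must be felt. Off the slot it sinks under 3 mm; pressing over 13 N never helps.
- head_grip (a point): Middle of the grip on the head, on the tubes' axis: ribbed blue block, 28 mm wide along this frame's y, 44 mm along x, 38 mm high, its top 17 mm above this point. 20 mm below this point is the top of the head's black flange (50 x 50 mm, 18 mm high). z up; -x points along the camera arm. The head turns and sinks with the thin tube.
- cam_pivot (a point): Pivot of the camera arm at the front of the head, 36 mm to -x of the tubes' axis and 28 mm below head_grip; same axes as head_grip, the pivot's axis is y.
- camera_arm (a joint): Angle of the camera arm: 0 = level (camera looks straight down), positive = camera end raised; range -0.6 to 0.9 rad. Held by friction (0.22 N m, about 3 N at the camera) and stays where it is left.
- camera_top (a point): Middle of the flat top of the camera (grey box 46 mm along x, 42 mm wide along y, 30 mm high, lens barrel 38 mm across and 18 mm long below it) at the end of the arm, 81 mm from the pivot along the arm and 15 mm above the arm's centre line, which passes through the pivot. z is the top's outward normal, -x points along the arm.
- lens (a point): Middle of the camera's lens face, 48 mm below camera_top along the camera's own z.
- dish: Covered clear petri dish, 70 mm across, 15 mm high, lying on the stage. Origin: middle of its underside.
- timer: White bench timer, 66 x 66 x 20 mm. Origin: middle of its underside.
- brown_jar: Square reddish-brown jar with a tan screw cap, 68 x 68 mm, 126 mm high. Origin: middle of its underside.
- vial_a: Capped glass vial with reddish filling, 27 mm across, 61 mm high. Origin: middle of its underside.
- vial_b: Capped glass vial with pale filling, 27 mm across, 61 mm high. Origin: middle of its underside.
Things that resemble listed ones, but are neither listed nor needed, are in the scene too. What is shaped like the dish but black or red is not meant.

How it is judged:
On the way, in this order (a step that is already met when the one before it is completed fails the run):
1. the thin tube is fully home (within 3 mm) while the thick tube is still out (sunk less than 10 mm) (value of joint thin_tube above 0.052 m and value of joint thick_tube below 0.01 m), for 0.1 s.
2. the thick tube is fully home too (within 3 mm) (value of joint each of thin_tube, thick_tube above 0.052 m), for 0.1 s.
At the end, for the whole second after the job is handed in: Both tubes are fully home (within 3 mm), the camera arm is level within 0.07 rad (4 degrees), its lens is above the stage's centre within 35 mm, the dish lies on the stage within 20 mm of its centre, and everything is let go and at rest (all of step 2 and value of joint camera_arm between -0.07 and 0.07 rad and horizontal distance between lens and stage_centre below 0.035 m and horizontal distance between dish and stage_centre below 0.02 m and linear speed of dish below 0.02 m/s); the robot touches nothing.
It fails at once if the dish was pushed more than 12 mm (distance of dish from where it was at the start of the episode above 0.012 m).
It fails at once if a bystander (timer, jar, vial) was pushed more than 30 mm or knocked over (distance of any of timer, brown_jar, vial_a, vial_b from where it was at the start of the episode above 0.03 m or angle between any of brown_jar, vial_a, vial_b's own z axis and vertical above 0.6 rad).
It also fails if it takes over 61 s, if anything falls off the work surface, if the arm or the gripper's body presses on something with over 40 N, if the wrist force passes 120 N, or if a joint passes its speed limit or range.

## Working session

There is one attempt and no reset: what is moved stays moved. The work goes in short steps, Python scripts to look and compute and a tool call to move; the robot and the scene stay as the last step left them, time stands still between calls to the robot, and variables do not carry over. Pictures are saved under pics/ and viewed, at most 10 in all, crops included, and the job is handed in when it is done.

Besides the shell and the picture viewer there is one more tool, called as name(argument=value, ...) on one line, values as JSON. arm_command: Moves the arm, as the interface text tells. Its arguments: {"type":"object","properties":{"xyz":{"type":"array","items":{"type":"array","items":{"type":"number"}}},"rot":{"type":"array","items":{"type":"array","items":{"type":"number"}}},"claw":{"type":"array","items":{"type":"number"}},"newtons":{"type":"number"}},"required":["xyz","rot","claw"]}

```bash
mkdir -p pics; ls
cat > h.py <<'E'
import numpy as np, cv2
from bench import r
def cast(c,uv,z=None):
    "pixel -> world point on plane z, or by depth"
    K=np.array(c["intrinsics"]);R=np.array(c["R"]);t=np.array(c["t"]).ravel()
    p=cv2.undistortPoints(np.array([[uv]],float),K,np.array(c["dist_coeffs"],float))[0,0]
    d=R.T@np.array([p[0],p[1],1]);o=-R.T@t
    s=(z-o[2])/d[2] if z is not None else float(c["depth"][int(uv[1]),int(uv[0])])
    return o+s*d
def cloud(c):
    K=np.array(c["intrinsics"]);R=np.array(c["R"]);t=np.array(c["t"]).ravel()
    v,u=np.mgrid[0:480,0:640]
    p=cv2.undistortPoints(np.stack([u,v],-1).reshape(-1,1,2).astype(float),K,np.array(c["dist_coeffs"],float))[:,0]
    d=c["depth"].reshape(-1,1)
    return ((np.c_[p,np.ones(len(p))]*d-t)@R).reshape(480,640,3)
E
python3 - <<'E'
from h import *
for n in("side","top"):
    c=r.camera(n);cv2.imwrite(f"pics/{n}0.png",c["frame"]);print(n,-np.array(c["R"]).T@np.array(c["t"]).ravel(),np.array(c["R"]).round(2).tolist())
s=r.get_state();print(s["t"],s["tcp_pos"],np.array(s["orientation"]).round(3).tolist(),s["ft_force"],s["grip_width"])
E
```

```text
pics
side [ 0.08855125 -1.40483748  0.68960828] [[0.95, -0.31, 0.0], [-0.1, -0.33, -0.94], [0.29, 0.89, -0.34]]
top [ 0.44724011 -0.08543411  1.30317856] [[-0.0, -1.0, -0.02], [-1.0, 0.01, -0.06], [0.06, 0.02, -1.0]]
0.1 [ 0.19213164 -0.59430795  0.25251682] [[0.951, 0.308, -0.0], [0.308, -0.951, 0.002], [-0.0, -0.002, -1.0]] [ 0.30392338  0.21271863 -0.36085135] 0.08499346413095847
```

View pics/side0.png

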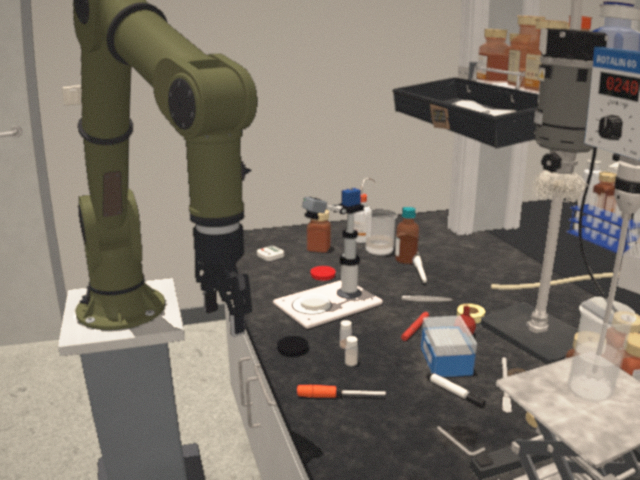

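View pics/top0.png

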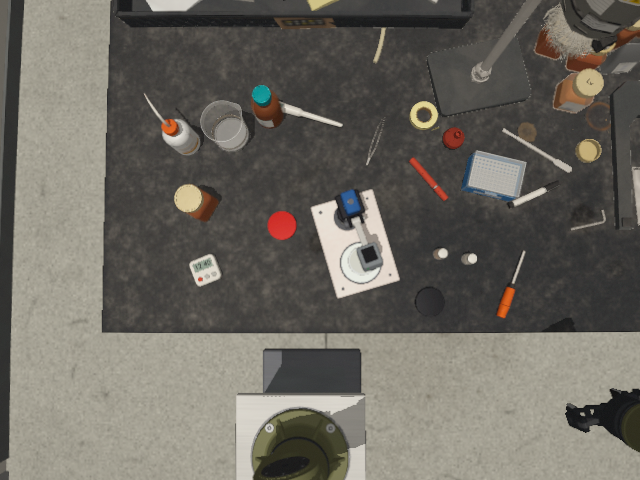

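The side view shows the stand at (345,280), its blue grip at (351,198) and the camera raised at (315,204). In the top view the grip is at (349,203), the camera at (369,255) and the dish at (361,263). The plate's corners there are about (312,208), (373,190), (398,280) and (338,297).

Run:
```python
from h import *
c=r.camera("top");f=c["frame"];hsv=cv2.cvtColor(f,cv2.COLOR_BGR2HSV);P=cloud(c)
roi=np.zeros((480,640),np.uint8);roi[180:305,300:405]=1
m=((hsv[...,2]>150)&(hsv[...,1]<60)&(P[...,2]<0.06)&(roi>0)).astype(np.uint8)
ct=max(cv2.findContours(m,0,2)[0],key=cv2.contourArea)
box=cv2.boxPoints(cv2.minAreaRect(ct));B=np.array([cast(c,b,0.015) for b in box]);print("plate corners",B.round(4).tolist())
print("edges",[np.linalg.norm(B[i]-B[(i+1)%4]).round(4) for i in range(4)])
L=max([(B[1]-B[0]),(B[2]-B[1])],key=np.linalg.norm);L=L/np.linalg.norm(L)
L=L if L[0]>0 else -L   # stand +x
ctr=B.mean(0);org=ctr+L*(0.1175-0.05);print("stand",org,"yaw",np.arctan2(L[1],L[0]),"stage",org-L*0.117)
mb=((hsv[...,0]>98)&(hsv[...,0]<128)&(hsv[...,1]>130)&(roi>0));Z=P[mb];z=np.nanpercentile(Z[:,2],[5,50,90,97]);print("blue z",z,mb.sum())
top=mb&(abs(P[...,2]-z[2])<0.006)
pts=P[top];rc=cv2.minAreaRect((pts[:,:2]*1000).astype(np.float32));print("blue top",pts.mean(0),rc)
print("blue px rect",cv2.minAreaRect(np.argwhere(mb)[:,::-1].astype(np.float32)))
g=(roi>0)&(P[...,2]>0.1)&(P[...,2]<0.5)
for v in range(185,275,6):
    print(v," ".join(f"{u}:{P[v,u,2]*1000:.0f}" for u in range(335,386,5) if g[v,u]))
K=cv2.resize(f[175:305,290:420],(780,780//1*130//130)[:2] if 0 else (600,600),interpolation=cv2.INTER_CUBIC);cv2.imwrite("pics/top_c.png",K)
s=r.camera("side");cv2.imwrite("pics/side_c.png",cv2.resize(s["frame"][170:320,260:400],(560,600),interpolation=cv2.INTER_CUBIC))
hs=cv2.cvtColor(s["frame"],cv2.COLOR_BGR2HSV);Q=cloud(s)
ms=(hs[...,0]>98)&(hs[...,0]<128)&(hs[...,1]>130);ms[:, :330]=0;ms[:,370:]=0;ms[230:]=0
v,u=np.nonzero(ms);print("side blue",u.min(),u.max(),v.min(),v.max(),Q[ms].mean(0),np.percentile(Q[ms][:,2],[3,97]))
```

```text
plate corners [[0.6087, -0.026, 0.015], [0.6543, -0.1809, 0.015], [0.4285, -0.2455, 0.015], [0.3834, -0.0924, 0.015]]
edges [np.float64(0.1614), np.float64(0.2349), np.float64(0.1596), np.float64(0.2349)]
stand [ 0.58362914 -0.11761839  0.015     ] yaw 0.2788525673658013 stage [ 0.47114862 -0.14982296  0.015     ]
blue z [0.283143   0.29873814 0.30139122 0.30211127] 322
blue top [ 0.58263391 -0.11820162  0.29922758] ((582.9414672851562, -118.18862915039062), (43.18616485595703, 27.903438568115234), 18.203838348388672)
blue px rect ((349.9819030761719, 202.14932250976562), (23.678081512451172, 15.740543365478516), 70.34617614746094)
185 
191 350:302 355:258
197 335:261 340:263 345:298 350:299 355:303 360:262
203 340:263 345:300 350:302 355:301 360:263
209 340:262 345:294 350:298 355:301 360:297 365:257
215 340:117 345:262 350:273 355:260 360:262
221 340:110 345:256 350:262 355:264 360:263
227 350:258 355:259 360:266
233 360:271
239 360:271 365:274
245 365:285 370:289 375:289
251 360:293 365:294 370:294
257 360:291 365:299 370:296 375:300 380:299
263 365:299 370:298 375:301 380:295
269 365:296 370:287 375:263
side blue 342 359 189 205 [ 0.57927631 -0.13432745  0.28408297] [0.2653822  0.29907845]
```

View pics/top_c.png

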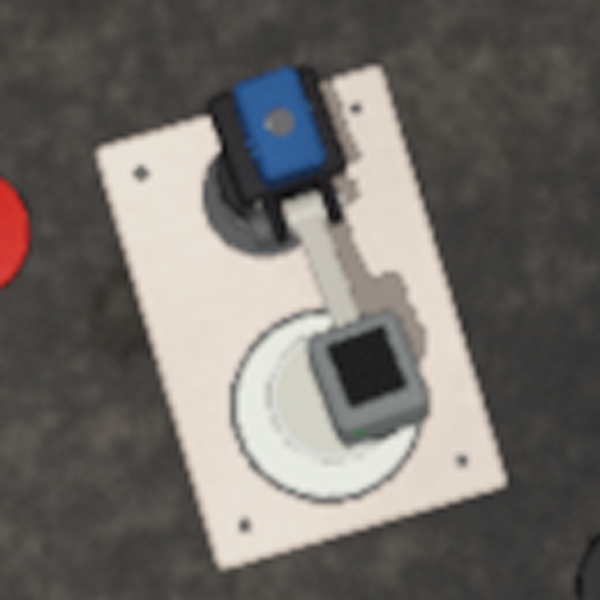

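View pics/side_c.png

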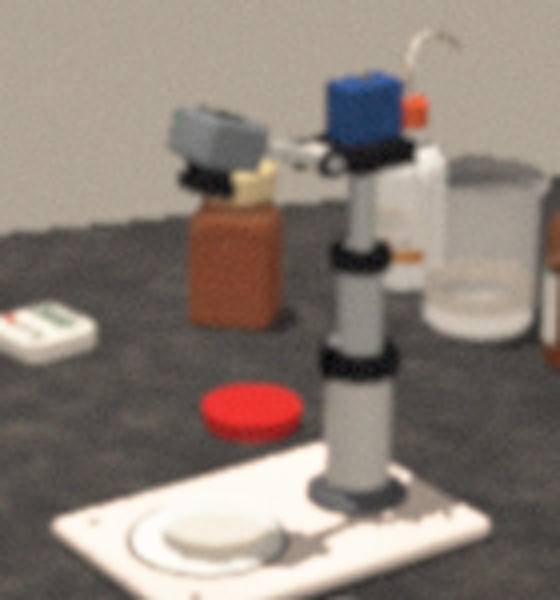

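The crops agree with the measurements: the blue block is centred at world (0.583, −0.118) with its top at about 0.301 and yaw about 18°. The camera is tilted up by about 0.3 rad, and both tubes are out. The tool yaw already matches the head.

arm_command(xyz=[[0.028,-0.018,-0.012],[0.028,-0.018,-0.012],[0.028,-0.018,-0.012],[0.028,-0.018,-0.012],[0.028,-0.018,-0.012],[0.028,-0.018,-0.012],[0.028,-0.018,-0.012],[0.028,-0.018,-0.012],[0.028,-0.018,-0.012],[0.028,-0.018,-0.012]], rot=[[0,0,0],[0,0,0],[0,0,0],[0,0,0],[0,0,0],[0,0,0],[0,0,0],[0,0,0],[0,0,0],[0,0,0]], claw=[0.085,0.085,0.085,0.085,0.085,0.085,0.085,0.085,0.085,0.085], newtons=60)

```text
t: 1.2
tcp_pos: [0.4039, -0.336, 0.3738]
orientation: [[0.952, 0.308, -0.0], [0.308, -0.952, -0.0], [-0.0, 0.0, -1.0]]
ft_force: [0.6, 0.4, 0.6]
grip_width: 0.0851
gripper_force: 0.0
```

```bash
cat > go.py <<'E'
from h import *
import sys
s=r.get_state();R=np.array(s["orientation"]);g=np.array([float(a) for a in sys.argv[1:4]])
print("d tool",(R.T@(g-s["tcp_pos"])).round(4),"tcp",np.round(s["tcp_pos"],4),"yaw",np.degrees(np.arctan2(R[1,0],R[0,0])).round(2),"z",R[:,2].round(3),"q",np.round(s["joint_positions"],2),s["t"])
E
python3 go.py .583 -.118 .36
```

```text
d tool [ 0.2375 -0.1524  0.0137] tcp [ 0.4039 -0.336   0.3738] yaw 17.92 z [-0. -0. -1.] q [ 0.9   0.28 -0.35  1.54  0.1   1.34 -0.72] 1.2
```

arm_command(xyz=[[0.026,-0.017,0],[0.026,-0.017,0],[0.026,-0.017,0],[0.026,-0.017,0],[0.026,-0.017,0],[0.026,-0.017,0],[0.026,-0.017,0],[0.026,-0.017,0],[0.0295,-0.0164,0],[0,0,0]], rot=[[0,0,0],[0,0,0],[0,0,0],[0,0,0],[0,0,0],[0,0,0],[0,0,0],[0,0,0],[0,0,0],[0,0,0]], claw=[0.085,0.085,0.085,0.085,0.085,0.085,0.085,0.085,0.085,0.085])

```text
t: 2.2
tcp_pos: [0.5845, -0.1141, 0.3726]
orientation: [[0.949, 0.314, 0.0], [0.314, -0.949, 0.004], [0.001, -0.003, -1.0]]
ft_force: [0.3, 0.4, -0.1]
grip_width: 0.0848
gripper_force: 0.0
```

```bash
python3 go.py .583 -.118 .291
```

```text
d tool [-0.0027  0.0035  0.0816] tcp [ 0.5845 -0.1141  0.3726] yaw 18.31 z [ 0.     0.004 -1.   ] q [ 0.43  0.41 -0.44  1.36  0.17  1.41 -1.26] 2.2
```

arm_command(xyz=[[0,0,0],[0,0,0.01],[0,0,0.01],[0,0,0.01],[0,0,0.01],[0,0,0.005],[0,0,0.005],[0,0,0],[0,0,0],[0,0,0]], rot=[[0,0,0],[0,0,0],[0,0,0],[0,0,0],[0,0,0],[0,0,0],[0,0,0],[0,0,0],[0,0,0],[0,0,0]], claw=[0.085,0.085,0.085,0.085,0.085,0.085,0.085,0.085,0.085,0.085])

```text
t: 3.2
tcp_pos: [0.5826, -0.1191, 0.3237]
orientation: [[0.951, 0.308, 0.001], [0.308, -0.951, -0.0], [0.001, 0.0, -1.0]]
ft_force: [0.0, -0.4, 0.5]
grip_width: 0.085
gripper_force: 0.0
```

```bash
python3 go.py .583 -.118 .291; python3 -c "
from h import *
c=r.camera('side');cv2.imwrite('pics/side1.png',cv2.resize(c['frame'][150:270,270:430],(800,600),interpolation=cv2.INTER_CUBIC))"
```

```text
d tool [ 0.0007 -0.0009  0.0327] tcp [ 0.5826 -0.1191  0.3237] yaw 17.93 z [ 0.001 -0.    -1.   ] q [ 0.43  0.43 -0.43  1.46  0.18  1.29 -1.27] 3.2
```

View pics/side1.png

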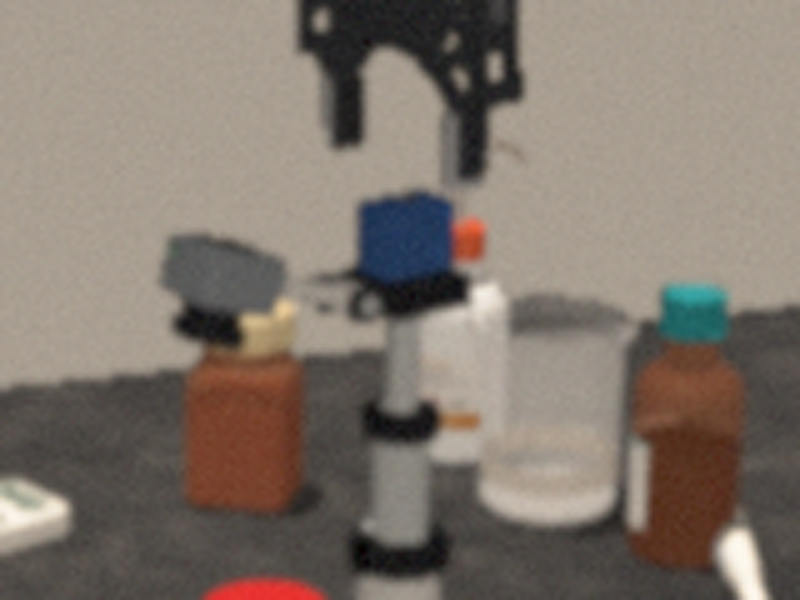

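The open fingers are straddling the blue block, with the tips at (345,140) and (470,175), just above its top. I'll go down and grip.

arm_command(xyz=[[0.001,-0.001,0.008],[0,0,0.008],[0,0,0.008],[0,0,0.008],[0,0,0],[0,0,0],[0,0,0],[0,0,0],[0,0,0],[0,0,0]], rot=[[0,0,0],[0,0,0],[0,0,0],[0,0,0],[0,0,0],[0,0,0],[0,0,0],[0,0,0],[0,0,0],[0,0,0]], claw=[0.085,0.085,0.085,0.085,0.085,0.085,0.04,0.02,0.02,0.02], newtons=60)

```text
t: 4.25
tcp_pos: [0.5832, -0.1179, 0.2915]
orientation: [[0.951, 0.308, 0.0], [0.308, -0.951, -0.0], [0.0, 0.0, -1.0]]
ft_force: [1.2, -5.1, 1.9]
grip_width: 0.0276
gripper_force: 17.1
```

arm_command(xyz=[[0,0,0],[0,0,0],[0,0,0],[0,0,0],[0,0,0],[0,0,0],[0,0,0],[0,0,0],[0,0,0],[0,0,0]], rot=[[0,0,0],[0,0,0],[0,0,0],[0,0,0],[0,0,0],[0,0,0],[0,0,0],[0,0,0],[0,0,0],[0,0,0]], claw=[0.02,0.02,0.02,0.02,0.02,0.02,0.02,0.02,0.02,0.02])

```text
t: 5.25
tcp_pos: [0.5832, -0.1181, 0.2913]
orientation: [[0.952, 0.308, 0.0], [0.308, -0.952, -0.0], [0.0, 0.0, -1.0]]
ft_force: [0.7, -1.5, 2.8]
grip_width: 0.0271
gripper_force: 63.9
```

```bash
python3 go.py .583 -.118 .291; python3 -c "
from h import *
print(r.get_state()['ft_force'],r.get_state()['torque'])"
```

```text
d tool [-0.0001 -0.0001  0.0003] tcp [ 0.5832 -0.1181  0.2913] yaw 17.91 z [ 0. -0. -1.] q [ 0.43  0.45 -0.43  1.52  0.19  1.22 -1.29] 5.25
[ 0.6861333  -1.49361222  2.77683649] [-0.49512652 -0.26891735  0.04319247]
```

arm_command(xyz=[[0,0,0.001],[0,0,0.001],[0,0,0],[0,0,0],[0,0,0],[0,0,0],[0,0,0],[0,0,0],[0,0,0],[0,0,0]], rot=[[0,0,0],[0,0,0],[0,0,0],[0,0,0],[0,0,0],[0,0,0],[0,0,0],[0,0,0],[0,0,0],[0,0,0]], claw=[0.02,0.02,0.02,0.02,0.02,0.02,0.02,0.02,0.02,0.02])

```text
t: 6.25
tcp_pos: [0.5831, -0.118, 0.2893]
orientation: [[0.952, 0.308, 0.0], [0.308, -0.952, -0.0], [0.0, 0.0, -1.0]]
ft_force: [1.7, -3.7, 1.5]
grip_width: 0.0269
gripper_force: 64.0
```

arm_command(xyz=[[0,0,0.001],[0,0,0],[0,0,0],[0,0,0],[0,0,0],[0,0,0],[0,0,0],[0,0,0],[0,0,0],[0,0,0]], rot=[[0,0,0],[0,0,0],[0,0,0],[0,0,0],[0,0,0],[0,0,0],[0,0,0],[0,0,0],[0,0,0],[0,0,0]], claw=[0.02,0.02,0.02,0.02,0.02,0.02,0.02,0.02,0.02,0.02])

```text
t: 7.25
tcp_pos: [0.5832, -0.118, 0.289]
orientation: [[0.952, 0.307, 0.001], [0.307, -0.952, -0.0], [0.001, 0.001, -1.0]]
ft_force: [1.0, -2.6, 6.6]
grip_width: 0.0269
gripper_force: 64.7
```

arm_command(xyz=[[0,0,0],[0,0,0],[0,0,0],[0,0,0],[0,0,0],[0,0,0.0005],[0,0,0],[0,0,0],[0,0,0],[0,0,0]], rot=[[0,0,2],[0,0,2],[0,0,2],[0,0,2],[0,0,2],[0,0,2],[0,0,2],[0,0,2],[0,0,0],[0,0,0]], claw=[0.02,0.02,0.02,0.02,0.02,0.02,0.02,0.02,0.02,0.02])

```text
t: 8.25
tcp_pos: [0.5831, -0.1173, 0.2886]
orientation: [[0.999, 0.034, 0.001], [0.034, -0.999, 0.0], [0.001, -0.0, -1.0]]
ft_force: [0.2, -2.1, 7.6]
grip_width: 0.0272
gripper_force: 64.6
```

```bash
python3 go.py .583 -.118 .291; python3 -c "
from h import *
print(r.get_state()['ft_force'],r.get_state()['torque'])"
```

```text
d tool [-0.0001  0.0007 -0.0024] tcp [ 0.5831 -0.1173  0.2886] yaw 1.93 z [ 0.001  0.    -1.   ] q [ 0.39  0.44 -0.36  1.52  0.16  1.2  -1.54] 8.25
[ 0.20251413 -2.11813485  7.59074367] [-0.33122831  0.017517   -0.11592019]
```

arm_command(xyz=[[0,0,0],[0,0,0],[0,0,0],[0,0,0],[0,0,0],[0,0,0],[0,0,0.0005],[0,0,0],[0,0,0],[0,0,0]], rot=[[0,0,1],[0,0,1],[0,0,1],[0,0,1],[0,0,1],[0,0,1],[0,0,1],[0,0,1],[0,0,0],[0,0,0]], claw=[0.02,0.02,0.02,0.02,0.02,0.02,0.02,0.02,0.02,0.02])

```text
t: 9.25
tcp_pos: [0.5831, -0.117, 0.2876]
orientation: [[0.994, -0.106, 0.0], [-0.106, -0.994, 0.001], [0.0, -0.001, -1.0]]
ft_force: [1.0, -0.9, 5.4]
grip_width: 0.0271
gripper_force: 64.2
```

arm_command(xyz=[[0,0,0],[0,0,0],[0,0,0],[0,0,0],[0,0,0],[0,0,0],[0,0,0],[0,0,0],[0,0,0],[0,0,0]], rot=[[0,0,1],[0,0,1],[0,0,1],[0,0,1],[0,0,1],[0,0,1],[0,0,1],[0,0,1],[0,0,0],[0,0,0]], claw=[0.02,0.02,0.02,0.02,0.02,0.02,0.02,0.02,0.02,0.02])

```text
t: 10.25
tcp_pos: [0.5831, -0.1169, 0.287]
orientation: [[0.97, -0.243, -0.0], [-0.243, -0.97, 0.001], [-0.001, -0.001, -1.0]]
ft_force: [1.5, 6.5, 2.0]
grip_width: 0.0268
gripper_force: 63.9
```

arm_command(xyz=[[0,0,0.001],[0,0,0.001],[0,0,0],[0,0,0],[0,0,0],[0,0,0],[0,0,0],[0,0,0],[0,0,0],[0,0,0]], rot=[[0,0,0],[0,0,0],[0,0,0],[0,0,0],[0,0,0],[0,0,0],[0,0,0],[0,0,0],[0,0,0],[0,0,0]], claw=[0.02,0.02,0.02,0.02,0.02,0.02,0.02,0.02,0.02,0.02])

```text
t: 11.25
tcp_pos: [0.5831, -0.1169, 0.285]
orientation: [[0.97, -0.243, -0.0], [-0.243, -0.97, 0.002], [-0.001, -0.001, -1.0]]
ft_force: [1.6, 4.9, 1.4]
grip_width: 0.0267
gripper_force: 63.9
```

```bash
python3 go.py .583 -.118 .291; python3 -c "
from h import *
print(r.get_state()['ft_force'],r.get_state()['torque'])"
```

```text
d tool [ 0.0002  0.0011 -0.006 ] tcp [ 0.5831 -0.1169  0.285 ] yaw -14.04 z [-0.     0.002 -1.   ] q [ 0.34  0.44 -0.29  1.53  0.13  1.19 -1.79] 11.25
[1.60706595 4.93142846 1.41868359] [ 1.26594518 -0.4321592  -0.02959673]
```

arm_command(xyz=[[0,0,0.0015],[0,0,0.0015],[0,0,0.0015],[0,0,0.0015],[0,0,0.0015],[0,0,0.0015],[0,0,0.0015],[0,0,0.0015],[0,0,0],[0,0,0]], rot=[[0,0,0],[0,0,0],[0,0,0],[0,0,0],[0,0,0],[0,0,0],[0,0,0],[0,0,0],[0,0,0],[0,0,0]], claw=[0.02,0.02,0.02,0.02,0.02,0.02,0.02,0.02,0.02,0.02])

```text
t: 12.25
tcp_pos: [0.5831, -0.1168, 0.2729]
orientation: [[0.97, -0.243, -0.0], [-0.243, -0.97, 0.002], [-0.001, -0.001, -1.0]]
ft_force: [1.3, 5.6, 0.9]
grip_width: 0.0271
gripper_force: 63.9
```

```bash
python3 -c "
from h import *
print(r.get_state()['ft_force'],r.get_state()['torque'])
c=r.camera('side');P=cloud(c);h=cv2.cvtColor(c['frame'],cv2.COLOR_BGR2HSV)
cv2.imwrite('pics/side2.png',cv2.resize(c['frame'][150:270,270:430],(800,600),interpolation=cv2.INTER_CUBIC))"
```

```text
[1.27906185 5.57744595 0.85533084] [ 1.23369214 -0.45634263 -0.00880509]
```

View pics/side2.png

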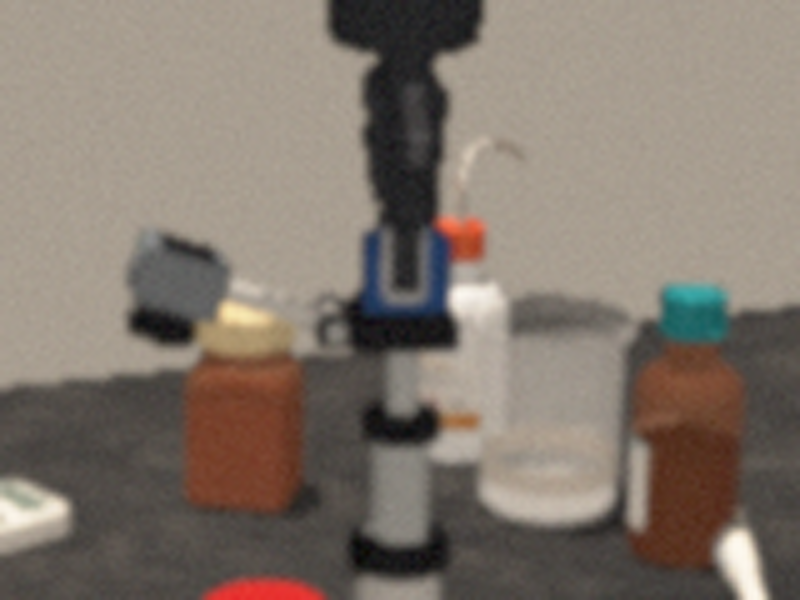

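The thin tube has sunk: its flange is now at row ~325 (was 290). The two collars haven't moved (rows 420 and 550), so I'll keep pushing.

arm_command(xyz=[[0,0,0.004],[0,0,0.004],[0,0,0.004],[0,0,0.004],[0,0,0.004],[0,0,0.004],[0,0,0.004],[0,0,0.004],[0,0,0.002],[0,0,0]], rot=[[0,0,0],[0,0,0],[0,0,0],[0,0,0],[0,0,0],[0,0,0],[0,0,0],[0,0,0],[0,0,0],[0,0,0]], claw=[0.02,0.02,0.02,0.02,0.02,0.02,0.02,0.02,0.02,0.02])

```text
t: 13.3
tcp_pos: [0.5831, -0.1168, 0.2387]
orientation: [[0.97, -0.242, -0.0], [-0.242, -0.97, 0.002], [-0.001, -0.001, -1.0]]
ft_force: [2.8, 5.0, -0.4]
grip_width: 0.0274
gripper_force: 63.7
```

arm_command(xyz=[[0,0,0.001],[0,0,0.001],[0,0,0],[0,0,0],[0,0,0],[0,0,0],[0,0,0],[0,0,0],[0,0,0],[0,0,0]], rot=[[0,0,0],[0,0,0],[0,0,0],[0,0,0],[0,0,0],[0,0,0],[0,0,0],[0,0,0],[0,0,0],[0,0,0]], claw=[0.02,0.02,0.02,0.02,0.02,0.02,0.02,0.02,0.02,0.02])

```text
t: 14.3
tcp_pos: [0.5831, -0.1168, 0.237]
orientation: [[0.97, -0.242, -0.0], [-0.242, -0.97, 0.001], [-0.001, -0.001, -1.0]]
ft_force: [1.9, 5.6, 0.7]
grip_width: 0.0267
gripper_force: 63.9
```

arm_command(xyz=[[0,0,0.001],[0,0,0],[0,0,0],[0,0,0.001],[0,0,0],[0,0,0],[0,0,0],[0,0,0],[0,0,0],[0,0,0]], rot=[[0,0,0],[0,0,0],[0,0,0],[0,0,0],[0,0,0],[0,0,0],[0,0,0],[0,0,0],[0,0,0],[0,0,0]], claw=[0.02,0.02,0.02,0.02,0.02,0.02,0.02,0.02,0.02,0.02])

```text
t: 15.3
tcp_pos: [0.5831, -0.1168, 0.2354]
orientation: [[0.97, -0.243, 0.0], [-0.243, -0.97, 0.001], [-0.0, -0.001, -1.0]]
ft_force: [1.4, 4.4, 3.9]
grip_width: 0.0271
gripper_force: 64.3
```

```bash
python3 -c "
from h import *
print(r.get_state()['ft_force'],r.get_state()['torque'])
c=r.camera('side')
cv2.imwrite('pics/side3.png',cv2.resize(c['frame'][150:270,270:430],(800,600),interpolation=cv2.INTER_CUBIC))"
```

```text
[1.38781453 4.43643519 3.87692834] [ 1.199462   -0.23025609 -0.07264706]
```

View pics/side3.png

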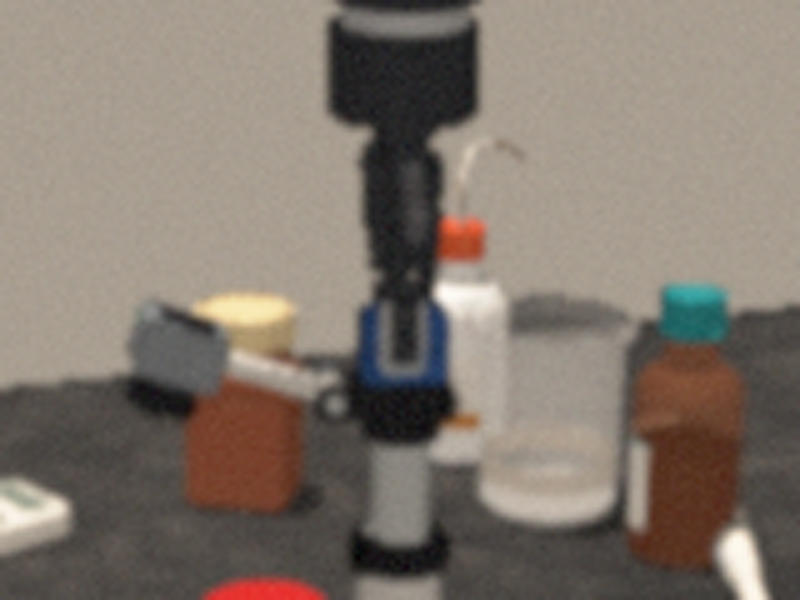

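The flange (row ~410) now sits on the thick tube's collar (~430). The post collar and thick tube haven't moved. Next I'll turn anticlockwise with light pressure.

arm_command(xyz=[[0,0,0.001],[0,0,0],[0,0,0],[0,0,0],[0,0,0],[0,0,0],[0,0,0],[0,0,0],[0,0,0],[0,0,0]], rot=[[0,0,0],[0,0,0],[0,0,0],[0,0,-2],[0,0,-2],[0,0,-2],[0,0,-2],[0,0,-2],[0,0,-2],[0,0,-2]], claw=[0.02,0.02,0.02,0.02,0.02,0.02,0.02,0.02,0.02,0.02])

```text
t: 16.35
tcp_pos: [0.5831, -0.1173, 0.2353]
orientation: [[1.0, -0.001, 0.001], [-0.001, -1.0, 0.001], [0.001, -0.001, -1.0]]
ft_force: [-1.2, 3.5, 10.2]
grip_width: 0.0273
gripper_force: 64.5
```

arm_command(xyz=[[0,0,0],[0,0,0],[0,0,0],[0,0,0],[0,0,0],[0,0,0],[0,0,0],[0,0,0],[0,0,0],[0,0,0]], rot=[[0,0,-1],[0,0,-1],[0,0,-1],[0,0,-1],[0,0,-1],[0,0,-1],[0,0,-1],[0,0,-1],[0,0,0],[0,0,0]], claw=[0.02,0.02,0.02,0.02,0.02,0.02,0.02,0.02,0.02,0.02])

```text
t: 17.35
tcp_pos: [0.5831, -0.1177, 0.2352]
orientation: [[0.991, 0.137, 0.001], [0.137, -0.991, 0.0], [0.001, -0.0, -1.0]]
ft_force: [-1.5, 2.9, 10.6]
grip_width: 0.027
gripper_force: 64.7
```

```bash
python3 go.py .583 -.118 .235; python3 -c "
from h import *
print(r.get_state()['ft_force'],r.get_state()['torque'])"
```

```text
d tool [-0.0002  0.0003  0.0002] tcp [ 0.5831 -0.1177  0.2352] yaw 7.87 z [ 0.001  0.    -1.   ] q [ 0.4   0.49 -0.39  1.61  0.2   1.08 -1.47] 17.35
[-1.50583418  2.87670141 10.64156609] [ 1.26940389  0.29464192 -0.23350617]
```

arm_command(xyz=[[0,0,0.0005],[0,0,0],[0,0,0],[0,0,0],[0,0,0],[0,0,0],[0,0,0],[0,0,0],[0,0,0],[0,0,0]], rot=[[0,0,-1],[0,0,-1],[0,0,-1],[0,0,-1],[0,0,-1],[0,0,-1],[0,0,-1],[0,0,-1],[0,0,0],[0,0,0]], claw=[0.02,0.02,0.02,0.02,0.02,0.02,0.02,0.02,0.02,0.02])

```text
t: 18.35
tcp_pos: [0.5832, -0.1181, 0.2345]
orientation: [[0.962, 0.273, 0.001], [0.273, -0.962, 0.0], [0.001, 0.0, -1.0]]
ft_force: [-0.7, 2.3, 8.3]
grip_width: 0.0271
gripper_force: 64.4
```

arm_command(xyz=[[0,0,0],[0,0,0],[0,0,0],[0,0,0],[0,0,0],[0,0,0],[0,0,0],[0,0,0],[0,0,0],[0,0,0]], rot=[[0,0,-1],[0,0,-1],[0,0,-1],[0,0,-1],[0,0,-1],[0,0,-1],[0,0,0],[0,0,0],[0,0,0],[0,0,0]], claw=[0.02,0.02,0.02,0.02,0.02,0.02,0.02,0.02,0.02,0.02])

```text
t: 19.35
tcp_pos: [0.5832, -0.1183, 0.2337]
orientation: [[0.928, 0.373, 0.0], [0.373, -0.928, -0.0], [0.0, 0.0, -1.0]]
ft_force: [4.1, 0.4, 0.7]
grip_width: 0.0271
gripper_force: 63.5
```

arm_command(xyz=[[0,0,0.001],[0,0,0.001],[0,0,0.001],[0,0,0.001],[0,0,0.001],[0,0,0.001],[0,0,0],[0,0,0],[0,0,0],[0,0,0]], rot=[[0,0,0],[0,0,0],[0,0,0],[0,0,0],[0,0,0],[0,0,0],[0,0,0],[0,0,0],[0,0,0],[0,0,0]], claw=[0.02,0.02,0.02,0.02,0.02,0.02,0.02,0.02,0.02,0.02])

```text
t: 20.35
tcp_pos: [0.5832, -0.1182, 0.2276]
orientation: [[0.928, 0.373, 0.0], [0.373, -0.928, -0.0], [0.0, 0.0, -1.0]]
ft_force: [6.1, -1.7, 2.5]
grip_width: 0.027
gripper_force: 63.7
```

arm_command(xyz=[[0,0,0.005],[0,0,0.005],[0,0,0.005],[0,0,0.005],[0,0,0.005],[0,0,0.005],[0,0,0.005],[0,0,0.005],[0,0,0.003],[0,0,0]], rot=[[0,0,0],[0,0,0],[0,0,0],[0,0,0],[0,0,0],[0,0,0],[0,0,0],[0,0,0],[0,0,0],[0,0,0]], claw=[0.02,0.02,0.02,0.02,0.02,0.02,0.02,0.02,0.02,0.02])

```text
t: 21.35
tcp_pos: [0.5832, -0.1182, 0.1842]
orientation: [[0.928, 0.373, -0.0], [0.373, -0.928, -0.0], [-0.0, 0.0, -1.0]]
ft_force: [6.2, -2.4, -2.1]
grip_width: 0.0272
gripper_force: 63.2
```

arm_command(xyz=[[0,0,0.001],[0,0,0.001],[0,0,0.001],[0,0,0.001],[0,0,0],[0,0,0],[0,0,0],[0,0,0],[0,0,0],[0,0,0]], rot=[[0,0,0],[0,0,0],[0,0,0],[0,0,0],[0,0,0],[0,0,0],[0,0,0],[0,0,0],[0,0,0],[0,0,0]], claw=[0.02,0.02,0.02,0.02,0.02,0.02,0.02,0.02,0.02,0.02])

```text
t: 22.35
tcp_pos: [0.5832, -0.1182, 0.1816]
orientation: [[0.928, 0.373, 0.001], [0.373, -0.928, -0.001], [0.001, 0.001, -1.0]]
ft_force: [2.4, -2.5, 9.9]
grip_width: 0.0271
gripper_force: 64.7
```

arm_command(xyz=[[0,0,0.001],[0,0,0.001],[0,0,0],[0,0,0],[0,0,0],[0,0,0],[0,0,0],[0,0,0],[0,0,0],[0,0,0]], rot=[[0,0,0],[0,0,0],[0,0,0],[0,0,0],[0,0,0],[0,0,0],[0,0,0],[0,0,0],[0,0,0],[0,0,0]], claw=[0.02,0.02,0.02,0.02,0.02,0.02,0.02,0.02,0.02,0.02])

```text
t: 23.35
tcp_pos: [0.5833, -0.1182, 0.1814]
orientation: [[0.928, 0.373, 0.002], [0.373, -0.928, -0.001], [0.001, 0.002, -1.0]]
ft_force: [-1.7, -1.8, 22.7]
grip_width: 0.0274
gripper_force: 66.6
```

```bash
python3 -c "
from h import *
c=r.camera('side')
cv2.imwrite('pics/side4.png',cv2.resize(c['frame'][170:320,260:410],(600,600),interpolation=cv2.INTER_CUBIC))"
```

```text
(no output)
```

View pics/side4.png

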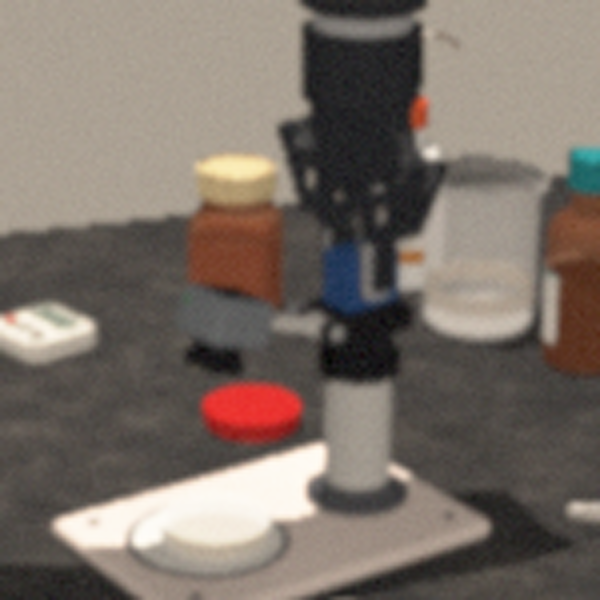

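The flange rests on the thick collar, which rests on the post collar; both tubes are home and stop firmly. The camera at (225,320) is still slightly raised, and the dish hasn't moved. I'll let go and rise.

arm_command(xyz=[[0,0,-0.001],[0,0,-0.001],[0,0,0],[0,0,0],[0,0,0],[0,0,0],[0,0,0],[0,0,0],[0,0,0],[0,0,0]], rot=[[0,0,0],[0,0,0],[0,0,0],[0,0,0],[0,0,0],[0,0,0],[0,0,0],[0,0,0],[0,0,0],[0,0,0]], claw=[0.02,0.02,0.02,0.07,0.07,0.07,0.07,0.07,0.07,0.07])

```text
t: 24.4
tcp_pos: [0.583, -0.1178, 0.1807]
orientation: [[0.928, 0.373, -0.0], [0.373, -0.928, 0.0], [-0.0, -0.0, -1.0]]
ft_force: [-0.6, -0.2, 0.4]
grip_width: 0.07
gripper_force: 0.0
```

arm_command(xyz=[[0,0,-0.004],[0,0,-0.01],[0,0,-0.01],[0,0,-0.01],[0,0,-0.01],[0,0,-0.01],[0,0,-0.01],[0,0,-0.01],[0,0,0],[0,0,0]], rot=[[0,0,0],[0,0,0],[0,0,0],[0,0,0],[0,0,0],[0,0,0],[0,0,0],[0,0,0],[0,0,0],[0,0,0]], claw=[0.07,0.07,0.07,0.07,0.07,0.07,0.07,0.07,0.07,0.0])

```text
t: 25.4
tcp_pos: [0.5831, -0.118, 0.2549]
orientation: [[0.928, 0.373, 0.0], [0.373, -0.928, -0.0], [0.0, 0.0, -1.0]]
ft_force: [0.1, 0.4, -1.3]
grip_width: 0.057
gripper_force: 0.0
```

arm_command(xyz=[[-0.014,0,0],[-0.014,0,0],[-0.014,0,0],[-0.014,0,0],[-0.014,0,0],[-0.014,0,0],[-0.014,0,0],[-0.014,0,0],[0,0,0],[0,0,0]], rot=[[0,0,0],[0,0,0],[0,0,0],[0,0,0],[0,0,0],[0,0,0],[0,0,0],[0,0,0],[0,0,0],[0,0,0]], claw=[0,0,0,0,0,0,0,0,0,0], newtons=20)

```text
t: 26.4
tcp_pos: [0.4792, -0.1599, 0.2551]
orientation: [[0.928, 0.373, 0.001], [0.373, -0.928, -0.0], [0.001, 0.0, -1.0]]
ft_force: [0.7, 0.4, 0.7]
grip_width: -0.0002
gripper_force: 0.0
```

```bash
python3 go.py .4744 -.1616 .181
python3 - <<'E'
from h import *
c=r.camera("side");f=c["frame"];P=cloud(c)
cv2.imwrite('pics/side5.png',cv2.resize(f[170:320,260:410],(600,600),interpolation=cv2.INTER_CUBIC))
c=r.camera("top");P=cloud(c);h=cv2.cvtColor(c["frame"],cv2.COLOR_BGR2HSV)
m=(h[...,0]>98)&(h[...,0]<128)&(h[...,1]>130)&(abs(P[...,0]-.58)<.05)&(abs(P[...,1]+.118)<.05)
if m.any():print("blue",m.sum(),np.percentile(P[m][:,2],[50,90]),cv2.minAreaRect((P[m&(P[...,2]>.175)][:,:2]*1000).astype(np.float32)))
E
```

```text
d tool [-0.0051 -0.0002  0.0741] tcp [ 0.4792 -0.1599  0.2551] yaw 21.88 z [ 0.001 -0.    -1.   ] q [ 0.61  0.34 -0.47  1.8   0.17  1.04 -1.11] 26.4
blue 251 [0.18868767 0.19133967] ((582.1346435546875, -118.47797393798828), (42.55352020263672, 28.291963577270508), 17.06772232055664)
```

View pics/side5.png

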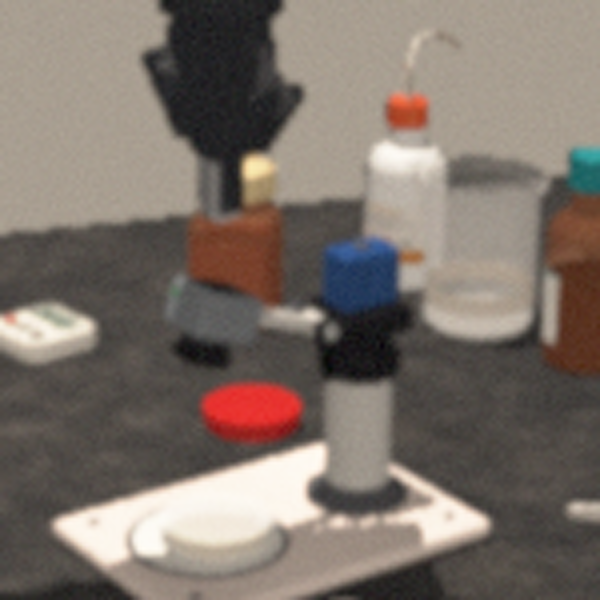

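Both tubes are home: the block top is at 0.189, as expected. The camera is still raised, with its top at (215,285), and the closed fingers are above it. I'll push it down to level.

arm_command(xyz=[[0,0,0.008],[0,0,0.008],[0,0,0.008],[0,0,0.008],[0,0,0.005],[0,0,0.005],[0,0,0.005],[0,0,0.005],[0,0,0.005],[0,0,0.005]], rot=[[0,0,0],[0,0,0],[0,0,0],[0,0,0],[0,0,0],[0,0,0],[0,0,0],[0,0,0],[0,0,0],[0,0,0]], claw=[0,0,0,0,0,0,0,0,0,0])

```text
t: 27.5
tcp_pos: [0.4791, -0.1598, 0.1925]
orientation: [[0.928, 0.373, 0.0], [0.373, -0.928, -0.0], [-0.0, 0.0, -1.0]]
ft_force: [-1.1, 0.9, 2.0]
grip_width: -0.0002
gripper_force: 1.0
```

arm_command(xyz=[[0,0,0.003],[0,0,0.003],[0,0,0.003],[0,0,0.003],[0,0,0],[0,0,0],[0,0,0],[0,0,0],[0,0,0],[0,0,0]], rot=[[0,0,0],[0,0,0],[0,0,0],[0,0,0],[0,0,0],[0,0,0],[0,0,0],[0,0,0],[0,0,0],[0,0,0]], claw=[0,0,0,0,0,0,0,0,0,0])

```text
t: 28.5
tcp_pos: [0.4792, -0.1597, 0.1808]
orientation: [[0.928, 0.373, 0.0], [0.373, -0.928, -0.0], [0.0, 0.0, -1.0]]
ft_force: [-0.1, 0.4, -0.6]
grip_width: -0.0
gripper_force: 0.0
```

arm_command(xyz=[[0,0,-0.01],[0,0,-0.02],[0,0,-0.03],[0,0,-0.03],[0,0.03,-0.03],[0,0.04,0],[0,0.04,0],[0,0.04,0],[0,0,0],[0,0,0]], rot=[[0,0,0],[0,0,0],[0,0,0],[0,0,0],[0,0,0],[0,0,0],[0,0,0],[0,0,0],[0,0,0],[0,0,0]], claw=[0,0,0,0,0,0,0,0,0,0])

```text
t: 29.5
tcp_pos: [0.535, -0.2993, 0.3007]
orientation: [[0.928, 0.372, -0.0], [0.372, -0.928, 0.001], [0.0, -0.001, -1.0]]
ft_force: [0.2, 0.5, -1.0]
grip_width: -0.0001
gripper_force: 0.0
```

```bash
python3 go.py .4744 -.1616 .181
python3 - <<'E'
from h import *
s=r.camera("side");f=s["frame"]
t=r.camera("top");P=cloud(t);h=cv2.cvtColor(t["frame"],cv2.COLOR_BGR2HSV)
a=cv2.resize(f[220:320,280:380],(400,400),interpolation=cv2.INTER_CUBIC);b=cv2.resize(t["frame"][180:305,290:415],(400,400),interpolation=cv2.INTER_CUBIC)
cv2.imwrite('pics/fin.png',np.hstack([a,b]))
m=(P[...,2]>.145)&(P[...,2]<.185)&(np.hypot(P[...,0]-.475,P[...,1]+.157)<.04)
q=P[m];A=np.c_[q[:,0]-.475,q[:,1]+.157,np.ones(len(q))];k=np.linalg.lstsq(A,q[:,2],rcond=None)[0];print("cam top plane",len(q),k,q.mean(0),cv2.minAreaRect((q[:,:2]*1000).astype(np.float32)))
k=[float(x) for x in k];d=np.array([-.95,-.31]);print("tilt along arm",np.dot(k[:2],d))
E
```

```text
d tool [-0.005  -0.1502  0.1199] tcp [ 0.535  -0.2993  0.3007] yaw 21.84 z [-0.     0.001 -1.   ] q [ 0.73  0.47 -0.43  1.45  0.2   1.26 -0.9 ] 29.5
cam top plane 448 [-0.09473853 -0.05116627  0.15754133] [ 0.47349016 -0.15088181  0.15737133] ((479.7208557128906, -149.17713928222656), (64.9738540649414, 42.130287170410156), 17.70638084411621)
tilt along arm 0.10586314392818746
```

View pics/fin.png

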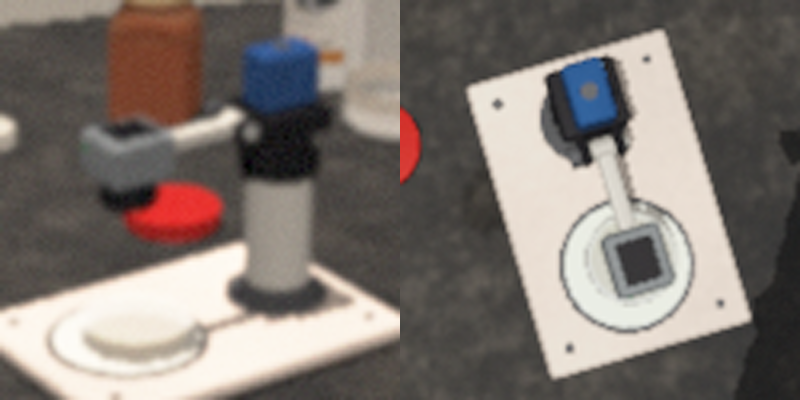

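The camera looks level in the side view (its body at (130,150)) and sits above the dish in the top view (640,262). My plane fit also took in part of the arm bar, so I'll refit on the camera top only.

Run:
```python
from h import *
T=[r.camera("top") for _ in range(6)]
P=np.mean([cloud(t) for t in T],0)
yaw=np.radians(17.7);u=np.array([np.cos(yaw),np.sin(yaw)]);w=np.array([-u[1],u[0]])
d=P[...,:2]-[.583,-.118];a=-d@u;b=d@w
for lo in range(40,150,6):
    m=(a>lo/1000)&(a<=(lo+6)/1000)&(abs(b)<(.018 if lo>90 else .006))&(P[...,2]>.12)
    if m.sum()>2:print(lo+3,m.sum(),np.round(np.median(P[m][:,2]),4),np.round(b[m].mean(),4))
m=(a>.1)&(a<.137)&(abs(b)<.017)&(P[...,2]>.145)
print(m.sum(),np.linalg.lstsq(np.c_[a[m]-.117,b[m],np.ones(m.sum())],P[m][:,2],rcond=None)[0])
m=(a>.085)&(a<.15)&(abs(b)<.03)&(P[...,2]>.152);print("cam centre",a[m].min(),a[m].max(),b[m].mean())
h=cv2.cvtColor(T[0]["frame"],cv2.COLOR_BGR2HSV)
```

```text
43 13 0.1496 0.0003
49 15 0.1494 0.0004
55 15 0.149 0.0004
61 12 0.1488 0.0002
67 15 0.1489 0.0004
73 14 0.1487 0.0005
79 12 0.1481 -0.0003
85 12 0.1486 0.0003
91 12 0.1489 0.0008
97 45 0.1579 0.0011
103 45 0.1591 -0.0001
109 44 0.1594 0.0002
115 45 0.1594 0.0008
121 49 0.1595 0.0005
127 45 0.1589 0.0003
133 43 0.1587 0.0001
139 34 0.1578 0.001
269 [0.18877762 0.2213479  0.16473466]
cam centre 0.08902462002727256 0.14413776834712552 0.0024360436585341098
```

```bash
python3 -c "
from bench import r
print(r.sign_off())"
```

```text
the job is handed in; nothing more can be done
None
```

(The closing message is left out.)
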